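Snap the missing rest cap onto the panel jig

TASK

One of the four rest studs on the aluminium jig has lost its cap, so its bare steel would scratch the next panel. Lift the spare orange cap up off its peg on the rack and press it, mouth down, onto the bare stud until it clicks past the spring balls and sits fully down on the steel collar. Finish without letting go: the cap still held and still pressed firmly down (about 10 N), with the blue caps and everything else on the bench left where they are.

Things in the scene. Friction and masses are not known exactly. Their poses are not given: they have to be found in the camera images.
- cap_center (a point): centre (half-way up, on the axis) of the spare orange plastic cap: ribbed round cup, 40 mm diameter, 40 mm high, 40 g, mouth down, closed top; z up through the top. It hangs over an upright peg of the rack with 3 mm of side play and must rise 32 mm straight up to clear it. Grip across the diameter at or above its middle, from any side; the next caps are 75 mm away along the rack's y
- cap_rim (a point): the orange cap's axis at its lower rim, 20 mm below cap_center, z up. The mouth is chamfered (29 mm wide at the rim, 23 mm bore from 2.5 mm up); a snap groove runs round the bore 6 to 15 mm above the rim; the socket is 32 mm deep. Any turn of the cap about its axis will do
- orange_cap: the same orange cap as a body, origin at the middle of its rim
- stud_seat (a point): bare stud's axis at the top face of its steel collar, where a seated cap's rim rests; z up. Shaft 20 mm thick, 27 mm tall, nose tapered to 12 mm. Two brass spring balls stand 3.5 mm out of it, 10 mm above the seat: they resist the cap's rim from 11 mm above the seat, peak about 12 N at 9 mm, then the force drops, and from 5 mm they spring into the groove and tug the cap down; then the rim meets the rigid seat
- stud_collar: the bare stud's steel collar, 39 mm diameter, origin at the centre of its underside, 9 mm below stud_seat; its top is 16 mm above the jig plate, 48 mm above the table
- jig: fixed aluminium plate on two bars, 130 mm along its x, 165 mm along its y, top 32 mm above the table; origin at table height under its centre. Four rest studs at x +-40, y +-55 mm in its frame; three wear orange caps, 40 mm in diameter, tops 88 mm above the table; which corner is bare differs from start to start
- rack: fixed steel rack behind the jig, base 85 mm along its x, 220 mm along its y; origin at table height. Three upright pegs, 16 mm thick, at x -30 and y -75, 0, 75 mm in its frame, tips 102 mm above the table, each carried from behind by a bar whose top is 59 mm above the table. The orange and two taller blue caps hang on them in any order, the orange rim 70 mm above the table
- blue_1_center (a point): centre of a blue cap hanging on the rack, 40 mm diameter, 48 mm high, its top 118 mm above the table; stays there
- blue_2_center (a point): centre of the other blue cap, the same size; stays there
- caliper: caliper lying on the table, 80x254x14 mm, long along its y, origin at table height; bystander
- file: flat file with wooden handle, 25x254x25 mm, long along its y, origin at table height; bystander
- sanding_block: cork sanding block, 63x122x37 mm, origin at table height; bystander
- tape_measure: yellow tape measure, 40x76x66 mm, origin at table height; bystander
- test_piece: white-faced board offcut, 140x61x19 mm, origin at table height; bystander

How it is judged:
By the outcome, as a careful person would: the job done as asked, in the order asked, and still so for the second after the job is handed in, while the arm keeps its last pose, push and grip.
It also fails if it takes over 40 s, if anything falls off the work surface, if the arm or the gripper's body presses on something with over 40 N, if the wrist force passes 120 N, or if a joint passes its speed limit or range.

ROBOT

A 6-joint arm with a two-finger parallel gripper is mounted at the origin on a cart in front of the work surface, level with it; the furniture and walls round the work are solid. World frame = base frame: x ahead of the robot, y to its left, z up, the work surface at z = 0. Lengths are in m, angles in rad, forces in N, time in s.
With the tool pointing down it reaches from about 0.375 to 0.75 m from the base axis. Payload 9 kg.
Tool frame: the origin (TCP) lies at the very end of the fingers, on their centre line; the grasp point (between the pads) lies 19 mm behind it (bot.grasp_offset is the distance from the TCP to the grasp point, in m); z points along the fingers, y is the line along which they close (so a half turn about z gives the same grasp; the last joint's range is limited). The gripper opens to 85 mm and grips with 20 to 120 N. Pads are 22 mm wide; open, the fingers measure 114 mm over their backs; the gripper's body (76 mm by 85 mm) begins 54 mm behind the grasp point. The pads swing forward as they close: fully open they stand 13 mm farther back than shut.
Start: joints at [-1.516, 0.104, 0.097, 1.564, 0, 1.353], TCP at [0.162, -0.578, 0.207] pointing down, gripper open.
Joint ranges: [-2.99, 2.99], [-0.84, 1.86], [-1.1, 1.16], [-1.84, 2.11], [-1.51, 1.56], [-3.14, 3.14]. Speed limits (rad/s): [2.22, 2.22, 2.57, 3.14, 3.14, 3.14].

INTERFACE

Orientations are given as a rotation vector (axis times angle).
In Python, from station import bot gives the robot as it stands.
- The arm moves only by the tool send_rows, never from a script. Its argument "series" is a list that holds one entry, the list of rows, each a list of 6 numbers: the shift along the tool's x, y, z as a fraction of full scale, then the turn, a rotation vector about the tool's x, y, z as a fraction of full scale. In form: [[[x, y, z, rx, ry, rz], ...]]. A call has 1 to 8 rows; each row is the pose to reach, as a shift and turn from the pose commanded when the call began, along the tool's axes at that moment; what a row does not reach only later rows make up. Full scale, the value 1, is 300 mm for a shift and 0.5 rad for a turn. A row lasts 1/12 s, in which the tool goes at most 41.7 mm and 7.16 degrees, less where a joint would pass 70% of its speed; a pose out of reach is approached as far as the arm can. A call with a number of a shift or a turn outside -1 to 1 is refused whole. A call with a gripper value outside its range is refused whole. "hand" is the opening, from 0 (shut) to 1 (fully open), set as the call begins (left out, the last holds). The fingers move at their own pace and stop on an object; "squeeze" is the grip in N (left out, the last holds). Time passes only in rows, so rows that repeat a pose let the fingers close. It gives the time, the measured TCP pose, the force, the opening and the grip force at its end, in the units of the state.
- bot.observe(): the state, without advancing time (a new reading comes with each control period).
- bot.read_camera(name): name is "side" or "top"; returns a dict with "frame" (384x512x3 uint8, red, green, blue), "fx", "fy", "cx", "cy" (pixels), "T" (4x4, takes a point from camera to world coordinates). Camera axes: x right, y down, z forward; pixel columns grow to the right and rows downward; lengths in m; the calibration is good to about 2 mm. A picture is of the moment at which its call begins. There is no depth.
- bot.sign_off(): hands the job in; it is judged then, once.
Trained networks look in a picture, given as the dict that the camera call returned (one of the last four; its "shot" number tells which), for a name from the list of things; names that differ only in an ending like _2 or _b are one class to them, and where a whole thing is asked for, a point or a joint stands for the part that bears it (a point fixed in the world has none). Each returns a list of dicts, best first, with "confidence" (0 to 1); they miss things now and then, are a little off and sometimes report something else, mostly with a low value. They report only what shows in the picture. A call takes as long as a camera call.
- bot.look_for(picture, query): "uv" ([column, row] in pixels, amid what is visible of it).
The state is a dict: "time_s": time; "qpos": joint angles; "joint_vel": joint speeds; "effort": joint torques, N m; "eef_pos": TCP position; "tcp_rot": TCP orientation; "ft_force": force on the tool from outside, world axes, zero at the start; "wrist_torque": the same for the moment, N m; "gripper_width": finger opening in m; "finger_force": force on a finger pad.
Only numpy, scipy, OpenCV 4.12 (cv2) and the standard library are available. Lean on these libraries where they do the work, as an engineer would, in place of code of your own. Each camera call takes 0.05 s, during which the arm holds its last target. There are 200 camera calls.

## Working session

There is one attempt and no reset: what is moved stays moved. The work goes in short steps, Python scripts to look and compute and a tool call to move; the robot and the scene stay as the last step left them, time stands still between calls to the robot, and variables do not carry over. Pictures are saved under pics/ and viewed, at most 10 in all, crops included, and the job is handed in when it is done.

Besides the shell and the picture viewer there is one more tool, called after "Call:" as a command line: name --argument value ..., lists and objects as JSON in quotes. send_rows: Moves the arm, as the interface text tells. Shift numbers are shares of 300 mm and turn numbers shares of 0.5 rad, none past 1 either way. Its arguments: {"type":"object","properties":{"series":{"type":"array","items":{"type":"array","items":{"type":"array","items":{"type":"number"}}}},"hand":{"type":"number"},"squeeze":{"type":"number"}},"required":["series"]}

```bash
mkdir -p pics; ls
python3 - <<'E'
from station import bot
import cv2,numpy as np
s=bot.observe();print(s)
ims=[]
for n in("top","side"):
    p=bot.read_camera(n);cv2.imwrite(f"pics/{n}0.png",p["frame"][:,:,::-1])
    print(n,p["fx"],p["fy"],p["cx"],p["cy"],np.round(p["T"],4).tolist())
    for q in("cap_center","orange_cap","stud_seat","stud_collar","jig","rack","blue_1_center"):
        print(q,[(np.round(d["uv"],1).tolist(),round(d["confidence"],2)) for d in bot.look_for(p,q)][:5])
E
```

```text
pics
{'time_s': 0.0, 'qpos': array([-1.51565609e+00,  1.04697339e-01,  9.64375732e-02,  1.56386370e+00,
       -2.52630752e-05,  1.35308038e+00]), 'joint_vel': array([ 0.00015131,  0.00061785, -0.00109861,  0.00162398,  0.00053837,
        0.00070227]), 'effort': array([-4.01667703e-04, -5.56930232e+01,  5.03648472e+01,  1.70271745e-02,
       -3.35388650e-04, -2.60343427e-07]), 'eef_pos': array([ 0.16166113, -0.57743409,  0.20580603]), 'tcp_rot': array([-3.11108883e+00, -4.27093004e-01, -1.29664872e-04]), 'ft_force': array([0.89638685, 0.37196206, 0.82742963]), 'wrist_torque': array([ 0.00317501,  0.0051435 , -0.00960767]), 'finger_force': 0.0, 'gripper_width': 0.08523789302104239}
top 462.16066420600043 462.16066420600043 253.23430074681775 192.7661676744836 [[0.0009, -0.9975, 0.0704, 0.4364], [-1.0, -0.0005, 0.0057, -0.1455], [-0.0056, -0.0704, -0.9975, 1.5641], [0.0, 0.0, 0.0, 1.0]]
cap_center []
orange_cap []
stud_seat [([343.7, 167.1], 0.45), ([250.6, 209.0], 0.44), ([237.9, 222.5], 0.41)]
stud_collar [([238.0, 224.9], 0.53)]
jig [([251.6, 210.5], 0.74)]
rack [([249.2, 143.7], 0.7)]
blue_1_center [([240.8, 154.4], 0.47)]
side 447.21865304216385 447.21865304216385 252.76820745255833 200.06375142902905 [[-0.9078, -0.1581, 0.3886, 0.0703], [-0.4194, 0.3596, -0.8335, 0.8282], [-0.008, -0.9196, -0.3927, 0.535], [0.0, 0.0, 0.0, 1.0]]
cap_center [([213.6, 187.4], 0.49)]
orange_cap [([214.4, 184.6], 0.48)]
stud_seat [([264.8, 226.4], 0.5)]
stud_collar [([270.2, 228.7], 0.52)]
jig [([259.9, 230.6], 0.77)]
rack [([180.2, 217.1], 0.7)]
blue_1_center [([196.1, 195.0], 0.54)]
```

Run:
```python
import cv2
a=cv2.imread("pics/top0.png")[90:270,150:380];b=cv2.imread("pics/side0.png")[130:310,120:350]
for n,i in(("tc",a),("sc",b)): cv2.imwrite(f"pics/{n}.png",cv2.resize(i,None,fx=3.3,fy=3.3,interpolation=cv2.INTER_CUBIC))
```

```text
(no output)
```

View pics/tc.png

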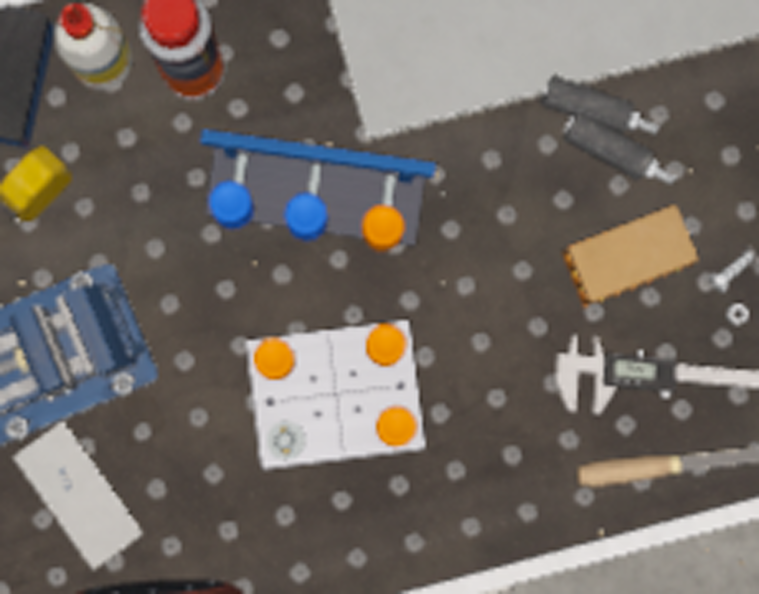

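View pics/sc.png

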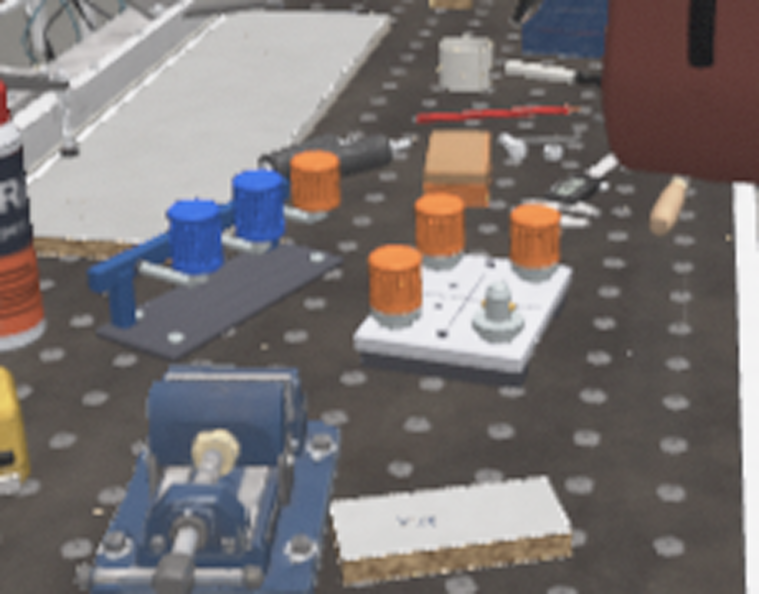

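Top: the bare stud is at about (237,223) and the spare orange cap at about (266,159), the −y end of the rack. Blue caps sit at about (220,151) and (243,155). In the side view the stud is at about (271,225) and the spare cap at about (215,185). Next I'll fit positions from the colour blobs.

```bash
cat > vis.py <<'E'
import numpy as np,cv2
from scipy.optimize import least_squares
def proj(p,X):
    T=p["T"];c=(np.atleast_2d(X)-T[:3,3])@T[:3,:3]
    return np.c_[p["fx"]*c[:,0]/c[:,2]+p["cx"],p["fy"]*c[:,1]/c[:,2]+p["cy"]]
t=np.linspace(0,2*np.pi,48)
def cyl(p,x,y,z0,z1,r=.02):
    P=np.vstack([np.c_[x+r*np.cos(t),y+r*np.sin(t),0*t+z] for z in(z0,z1)])
    h=cv2.convexHull(proj(p,P).astype(np.float32)); m=cv2.moments(h)
    return np.array([m["m10"],m["m01"]])/m["m00"]
def blobs(p,lo=5,hi=16,smin=200,box=None):
    h=cv2.cvtColor(p["frame"],cv2.COLOR_RGB2HSV)
    m=((h[...,0]>=lo)&(h[...,0]<=hi)&(h[...,1]>=smin)&(h[...,2]>90)).astype(np.uint8)
    n,_,s,c=cv2.connectedComponentsWithStats(m)
    return [(c[i].round(2).tolist(),int(s[i,4]),s[i,2:4].tolist()) for i in range(1,n) if s[i,4]>60]
def ray(p,uv,z):
    d=p["T"][:3,:3]@np.array([(uv[0]-p["cx"])/p["fx"],(uv[1]-p["cy"])/p["fy"],1]);o=p["T"][:3,3]
    return (o+d*(z-o[2])/d[2])[:2]
E
python3 - <<'E'
from station import bot
from vis import *
for n in("top","side"):
    p=bot.read_camera(n)
    print(n,"orange",blobs(p)); print("blue",blobs(p,100,118,200))
    if n=="top":
        for nm,uv,z in(("cap",(266,158.8),.1),("stud",(237,223.3),.06)):print(nm,ray(p,uv,z))
E
```

```text
top orange []
blue [([219.9, 153.36], 84, [12, 10]), ([242.25, 156.95], 80, [11, 10])]
cap [ 0.64842368 -0.17777745]
stud [ 0.44309252 -0.08424651]
side orange []
blue []
```

Run:
```python
from station import bot
from vis import *
C={}
for n,pts in(("top",[(266,159),(220,152)]),("side",[(215,185),(240,240),(179,202)])):
    p=bot.read_camera(n);h=cv2.cvtColor(p["frame"],cv2.COLOR_RGB2HSV)
    print([h[v,u].tolist() for u,v in pts])
    for s in(150,180):print(n,s,"orange",[b for b in blobs(p,4,22,s) if 120<b[0][0]<360 and 80<b[0][1]<300]); print("blue",[b for b in blobs(p,100,125,s)if 120<b[0][0]<360 and 80<b[0][1]<300])
```

```text
[[18, 255, 231], [106, 208, 213]]
top 150 orange [([209.07, 114.59], 74, [18, 11]), ([265.61, 158.58], 141, [13, 14]), ([266.33, 194.09], 114, [12, 13]), ([232.56, 198.34], 110, [12, 13]), ([269.55, 218.98], 105, [12, 11])]
blue [([245.81, 136.11], 307, [70, 14]), ([219.79, 151.56], 141, [13, 14]), ([242.29, 155.19], 140, [13, 14])]
top 180 orange [([265.47, 158.55], 131, [12, 14]), ([266.19, 194.19], 108, [11, 13]), ([232.51, 198.51], 106, [12, 12]), ([269.48, 218.95], 103, [12, 11])]
blue [([245.92, 136.51], 201, [69, 13]), ([219.6, 151.75], 129, [12, 14]), ([242.33, 155.17], 126, [12, 14])]
[[11, 171, 166], [120, 21, 74], [111, 175, 160]]
side 150 orange [([215.1, 184.46], 224, [15, 18]), ([246.72, 204.38], 588, [35, 39]), ([281.51, 201.09], 232, [15, 18])]
blue [([188.06, 196.69], 622, [36, 31])]
side 180 orange []
blue []
```

Run:
```python
from station import bot
from vis import *
T=bot.read_camera("top");S=bot.read_camera("side")
np.set_printoptions(precision=4,suppress=True)
def fit(z0,z1,ut,us):
    f=lambda q:np.r_[cyl(T,*q,z0,z1)-ut,(cyl(S,*q,z0,z1)-us)/1. if us is not None else []]
    r=least_squares(f,[.55,-.1],diff_step=1e-4);return r.x,r.fun
f1=lambda *a:print(*fit(*a))
print("spare");f1(.07,.11,[265.6,158.57],None);f1(.07,.11,[265.6,158.57],[215.1,184.46])
J=[[266.33,194.12],[232.54,198.4],[269.5,218.97]]
for u,us in zip(J,[None,None,[281.51,201.09]]):f1(.048,.088,u,us)
P=[fit(.048,.088,u,None)[0] for u in J]
d1=P[0]-P[1];d2=P[0]-P[2];print("dists",np.linalg.norm(d1),np.linalg.norm(d2),"stud guess",P[1]+P[2]-P[0])
L=np.array([[40,-55],[40,55],[-40,-55],[-40,55]])/1e3
def g(q):
    c,s=np.cos(q[2]),np.sin(q[2]);X=q[:2]+L@np.array([[c,s],[-s,c]])
    return np.r_[[cyl(T,*x,.048,.088)-u for x,u in zip(X,J)]].ravel(),X
r=least_squares(lambda q:g(q)[0],[.5,-.14,0],diff_step=1e-4);print("jig",r.x,r.fun,g(r.x)[1])
def g2(q):
    a,X=g(q);return np.r_[a,cyl(S,*X[2],.048,.088)-[281.51,201.09]],X
r=least_squares(lambda q:g2(q)[0],[.5,-.14,0],diff_step=1e-4);print("jig+side",r.x,r.fun,g2(r.x)[1])
X=g2(r.x)[1][3];print("bare stud px",proj(T,[*X,.075]),proj(S,[*X,.048]),proj(S,[*X,.075]))
for u in([219.75,151.6],[242.3,155.19]):f1(.07,.118,u,None)
print(bot.observe()["time_s"])
```

```text
spare
[ 0.6502 -0.1767] [-0.  0.]
[ 0.6515 -0.1757] [-0.2853 -0.4015  0.4136 -0.1318]
[ 0.5373 -0.1793] [-0. -0.]
[ 0.5234 -0.0701] [-0.  0.]
[ 0.4589 -0.1884] [-0.2572 -0.596   0.535  -0.0471]
dists 0.11012011264924572 0.08090366875866939 stud guess [ 0.4431 -0.08  ]
jig [ 0.4904 -0.1297  0.123 ] [ 0.0077  0.1338  0.0292  0.0113 -0.0364 -0.143 ] [[ 0.5368 -0.1793]
 [ 0.5233 -0.0702]
 [ 0.4574 -0.1892]
 [ 0.4439 -0.08  ]]
jig+side [ 0.4912 -0.1293  0.1276] [-0.1597 -0.1856 -0.117  -0.1557 -0.0933 -0.4805  0.7381 -0.0969] [[ 0.5379 -0.1788]
 [ 0.5239 -0.0697]
 [ 0.4585 -0.189 ]
 [ 0.4445 -0.0799]]
bare stud px [[235.4506 222.8305]] [[271.1695 225.4907]] [[271.2609 215.4862]]
[ 0.6722 -0.0297] [ 0. -0.]
[ 0.6605 -0.102 ] [ 0. -0.]
1.1
```

```bash
cat > nav.py <<'E'
import numpy as np,sys
from scipy.spatial.transform import Rotation as R
from station import bot
def to(x,y,z,yaw):
    """tool straight down with tool y at world angle yaw (deg); prints row in tool units"""
    s=bot.observe();A=R.from_rotvec(s["tcp_rot"]);a=np.radians(yaw)
    Y=np.array([np.cos(a),np.sin(a),0]);Z=np.array([0,0,-1.]);B=R.from_matrix(np.c_[np.cross(Y,Z),Y,Z])
    d=A.inv().apply(np.array([x,y,z])-s["eef_pos"])/.3;t=(A.inv()*B).as_rotvec()/.5
    print("t",round(s["time_s"],2),"pos",s["eef_pos"].round(4),"yaw",np.degrees(np.arctan2(*A.as_matrix()[[1,0],1])).round(2),"F",s["ft_force"].round(1),"w",round(s["gripper_width"],4),"ff",s["finger_force"],"row",d.round(4),t.round(4))
if __name__=="__main__":to(*map(float,sys.argv[1:]))
E
python3 nav.py .651 -.176 .19 -8.5
```

```text
t 1.1 pos [ 0.1617 -0.5778  0.2066] yaw -74.37 F [ 0.1  0.5 -0.1] w 0.085 ff 0.0 row [ 1.9317 -0.8505  0.0553] [ 1.0000e-04  2.0000e-04 -2.2993e+00]
```

Call:
send_rows --series '[[[0.95, -0.42, 0, 0, 0, -1], [0.95, -0.42, 0, 0, 0, -1], [0.95, -0.42, 0, 0, 0, -1], [0.95, -0.42, 0, 0, 0, -1], [0.95, -0.42, 0, 0, 0, -1], [0.95, -0.42, 0, 0, 0, -1], [0.95, -0.42, 0, 0, 0, -1], [0.95, -0.42, 0, 0, 0, -1]]]' --hand 1

```text
time_s: 1.77
eef_pos: [0.405, -0.3766, 0.2069]
tcp_rot: [2.908, 1.188, 0.002]
ft_force: [0.0, -0.2, -0.9]
gripper_width: 0.0856
finger_force: 0.0
```

```bash
python3 nav.py .651 -.176 .19 -8.5
```

```text
t 1.77 pos [ 0.405  -0.3766  0.2069] yaw -45.57 F [ 0.  -0.2 -0.9] w 0.0856 ff 0.0 row [1.0536 0.0965 0.0574] [ 0.0017 -0.0013 -1.294 ]
```

Call:
send_rows --series '[[[1, 0.09, 0.05, 0, 0, -1], [1, 0.09, 0.05, 0, 0, -1], [1, 0.09, 0.05, 0, 0, -1], [1, 0.09, 0.05, 0, 0, -1], [1, 0.09, 0.05, 0, 0, -1], [1, 0.09, 0.05, 0, 0, -1], [1, 0.09, 0.05, 0, 0, -1], [1, 0.09, 0.05, 0, 0, -1]]]'

```text
time_s: 2.43
eef_pos: [0.6389, -0.1851, 0.1903]
tcp_rot: [-2.522, -1.871, -0.002]
ft_force: [0.0, 0.0, -0.2]
gripper_width: 0.0855
finger_force: 0.0
```

```bash
python3 nav.py .651 -.176 .15 -8.5
```

```text
t 2.43 pos [ 0.6389 -0.1851  0.1903] yaw -16.85 F [ 0.   0.  -0.2] w 0.0855 ff 0.0 row [0.0405 0.0299 0.1345] [-0.0005 -0.0031 -0.2914]
```

Call:
send_rows --series '[[[0.04, 0.03, 0.134, 0, 0, -0.29], [0.04, 0.03, 0.134, 0, 0, -0.29], [0.04, 0.03, 0.134, 0, 0, -0.29]]]'

```text
time_s: 2.68
eef_pos: [0.6467, -0.1797, 0.1489]
tcp_rot: [-2.381, -2.043, 0.003]
ft_force: [-0.2, 0.7, 0.9]
gripper_width: 0.0851
finger_force: 0.0
```

```bash
python3 - <<'E'
from station import bot
import cv2
a=[]
for n,(u,v) in(("top",(265,158)),("side",(220,185))):
    p=bot.read_camera(n);a.append(cv2.resize(p["frame"][v-50:v+50,u-60:u+60,::-1],None,fx=3.3,fy=3.3,interpolation=cv2.INTER_CUBIC))
cv2.imwrite("pics/near.png",cv2.hconcat(a))
E
python3 nav.py .651 -.176 .078 -8.5
```

```text
t 2.78 pos [ 0.6477 -0.1814  0.1526] yaw -8.93 F [-0.2  0.   1.2] w 0.0852 ff 0.0 row [0.0196 0.0081 0.2485] [ 0.0009  0.0009 -0.0149]
```

View pics/near.png

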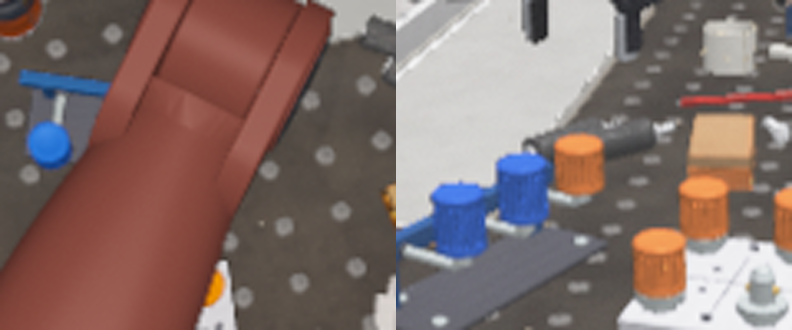

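Side view: the open fingertips (panel about (536,40) and (627,58)) straddle the spare cap at (580,163). The fingers look centred over it, so I'm descending.

Call:
send_rows --series '[[[0.02, 0.008, 0.1, 0, 0, 0], [0.02, 0.008, 0.2, 0, 0, -0.015], [0.02, 0.008, 0.248, 0, 0, -0.015], [0.02, 0.008, 0.248, 0, 0, -0.015], [0.02, 0.008, 0.248, 0, 0, -0.015]]]'

```text
time_s: 3.2
eef_pos: [0.6511, -0.1761, 0.0785]
tcp_rot: [2.379, 2.051, 0.0]
ft_force: [0.7, -0.3, 0.5]
gripper_width: 0.0851
finger_force: 0.0
```

```bash
python3 nav.py .651 -.176 .078 -8.5
```

```text
t 3.2 pos [ 0.6511 -0.1761  0.0785] yaw -8.47 F [ 0.7 -0.3  0.5] w 0.0851 ff 0.0 row [ 0.0004 -0.0004  0.0016] [0.0016 0.0008 0.001 ]
```

Call:
send_rows --series '[[[0, 0, 0, 0, 0, 0], [0, 0, 0, 0, 0, 0], [0, 0, 0, 0, 0, 0], [0, 0, 0, 0, 0, 0], [0, 0, 0, 0, 0, 0], [0, 0, 0, 0, 0, 0], [0, 0, 0, 0, 0, 0], [0, 0, 0, 0, 0, 0]]]' --hand 0 --squeeze 70

```text
time_s: 3.87
eef_pos: [0.6523, -0.1758, 0.0791]
tcp_rot: [2.375, 2.052, 0.001]
ft_force: [-0.2, -0.4, 6.3]
gripper_width: 0.036
finger_force: 69.1
```

Call:
send_rows --series '[[[0, 0, 0, 0, 0, 0], [0, 0, 0, 0, 0, 0]]]'

```text
time_s: 4.03
eef_pos: [0.6523, -0.1758, 0.0791]
tcp_rot: [2.375, 2.052, 0.001]
ft_force: [-0.9, -0.2, 7.6]
gripper_width: 0.036
finger_force: 69.1
```

Run:
```python
from station import bot
import cv2
p=bot.read_camera("side");u,v=220,180
cv2.imwrite("pics/grip.png",cv2.resize(p["frame"][v-45:v+45,u-60:u+60,::-1],None,fx=6,fy=6,interpolation=cv2.INTER_CUBIC))
```

```text
(no output)
```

View pics/grip.png

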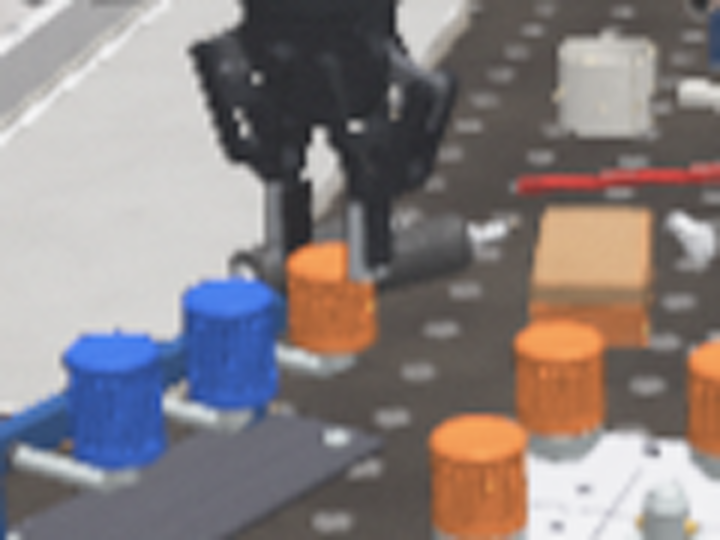

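Run:
```python
from station import bot
from vis import *
S=bot.read_camera("side");T=bot.read_camera("top");s=bot.observe()
from scipy.spatial.transform import Rotation as R
M=R.from_rotvec(s["tcp_rot"]).as_matrix();e=s["eef_pos"];c=lambda q:((q-[160,135]+.5)*6-.5).round(0).tolist()
for nm,o in(("tcp",[0,0,0]),("f+",[0,.02,0]),("f-",[0,-.02,0]),("f- edge x+",[.011,-.02,0]),("f- edge x-",[-.011,-.02,0]),("f- up30",[0,-.02,-.03])):print(nm,c(proj(S,e+M@np.array(o))[0]))
for z in(.07,.11):print("cap",z,c(proj(S,[.6515,-.176,z])[0]))
print([b for b in blobs(S,4,22,150) if 190<b[0][0]<235],e,s["wrist_torque"])
print(bot.look_for(S,"cap_center"))
```

```text
tcp [335.0, 320.0]
f+ [301.0, 311.0]
f- [370.0, 329.0]
f- edge x+ [355.0, 336.0]
f- edge x- [384.0, 321.0]
f- up30 [368.0, 267.0]
cap 0.07 [338.0, 338.0]
cap 0.11 [334.0, 257.0]
[([214.16, 184.55], 198, [14, 17])] [ 0.65227499 -0.17581015  0.07910605] [-0.00436113  0.16418882 -0.0212195 ]
[{'uv': [214.2, 185.3], 'confidence': 0.57}, {'uv': [176.6, 217.8], 'confidence': 0.32}]
```

Run:
```python
from station import bot
from vis import *
S=bot.read_camera("side")
a=np.radians(-8.9);Y=np.array([np.cos(a),np.sin(a),0]);X=np.cross(Y,[0,0,-1])
f=lambda q:((q-[160,135]+.5)*3.3-.5+[396,0]).round(0).tolist()
for dz in(0,.013,.02,.03):print(dz,[f(proj(S,np.array([.6477,-.1814,.1526+dz])+k*Y*.047)[0]) for k in(1,-1)])
```

```text
0 [[541.0, 82.0], [631.0, 101.0]]
0.013 [[540.0, 67.0], [630.0, 86.0]]
0.02 [[539.0, 59.0], [630.0, 77.0]]
0.03 [[539.0, 47.0], [630.0, 65.0]]
```

The picture shows the fingertips ending only about 5 mm below the cap's top edge, around 22 mm higher than the TCP suggests. The 36 mm width and upward force fit a grip on the rounded edge. I'll open and regrip lower.

Call:
send_rows --series '[[[0, 0, 0, 0, 0, 0], [0, 0, 0, 0, 0, 0], [0, 0, 0, 0, 0, 0], [0, 0, 0, 0, 0, 0], [0, 0, 0, 0, 0, 0], [0, 0, 0, 0, 0, 0]]]' --hand 1

```text
time_s: 4.78
eef_pos: [0.6511, -0.1752, 0.0768]
tcp_rot: [-2.377, -2.054, 0.0]
ft_force: [0.2, 0.2, 0.3]
gripper_width: 0.0852
finger_force: 0.0
```

```bash
python3 nav.py .651 -.176 .065 -8.5
python3 - <<'E'
from station import bot
from vis import *
S=bot.read_camera("side");print(bot.grasp_offset,[b for b in blobs(S,4,22,150) if 190<b[0][0]<235])
u,v=220,180
cv2.imwrite("pics/open2.png",cv2.resize(S["frame"][v-45:v+45,u-60:u+60,::-1],None,fx=6,fy=6,interpolation=cv2.INTER_CUBIC))
E
```

```text
t 4.78 pos [ 0.6511 -0.1752  0.0768] yaw -8.33 F [0.2 0.2 0.3] w 0.0852 ff 0.0 row [-0.0028 -0.0001  0.0394] [-0.0005 -0.      0.0058]
0.0187 [([214.76, 184.15], 217, [14, 17])]
```

View pics/open2.png

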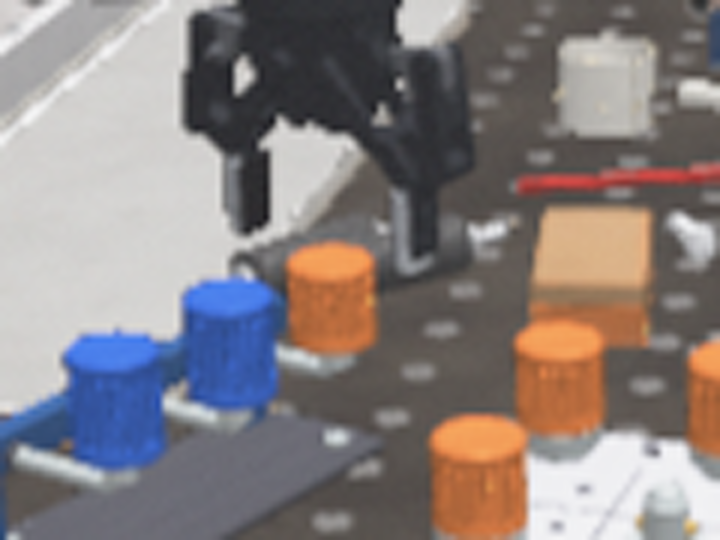

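The cap is still on its peg at (332,300). The open tips, at (252,228) and (415,270), sit above its top, so the grip was too high. I'm lowering to z = 0.062, which clears the bar under either reading of the tip height.

Call:
send_rows --series '[[[-0.003, 0, 0.03, 0, 0, 0.005], [-0.003, 0, 0.05, 0, 0, 0.005], [-0.003, 0, 0.05, 0, 0, 0.005], [-0.003, 0, 0.05, 0, 0, 0.005]]]'

```text
time_s: 5.17
eef_pos: [0.6504, -0.1758, 0.0608]
tcp_rot: [-2.378, -2.05, 0.001]
ft_force: [0.3, 1.0, -0.2]
gripper_width: 0.0854
finger_force: 0.0
```

Call:
send_rows --series '[[[0, 0, 0, 0, 0, 0], [0, 0, 0, 0, 0, 0], [0, 0, 0, 0, 0, 0], [0, 0, 0, 0, 0, 0], [0, 0, 0, 0, 0, 0], [0, 0, 0, 0, 0, 0], [0, 0, 0, 0, 0, 0], [0, 0, 0, 0, 0, 0]]]' --hand 0 --squeeze 70

```text
time_s: 5.83
eef_pos: [0.6516, -0.1764, 0.0628]
tcp_rot: [2.379, 2.05, 0.001]
ft_force: [-0.3, 0.5, 4.1]
gripper_width: 0.0385
finger_force: 70.6
```

```bash
python3 nav.py .651 -.176 .115 -8.5
python3 - <<'E'
from station import bot
from vis import *
S=bot.read_camera("side");print([b for b in blobs(S,4,22,150) if 190<b[0][0]<235])
u,v=220,180
cv2.imwrite("pics/grip2.png",cv2.resize(S["frame"][v-45:v+45,u-60:u+60,::-1],None,fx=6,fy=6,interpolation=cv2.INTER_CUBIC))
E
```

```text
t 5.83 pos [ 0.6516 -0.1764  0.0628] yaw -8.48 F [-0.3  0.5  4.1] w 0.0385 ff 70.62649089843035 row [ 0.0008 -0.002  -0.1741] [0.0027 0.001  0.0007]
[([213.66, 184.71], 180, [15, 18])]
```

View pics/grip2.png

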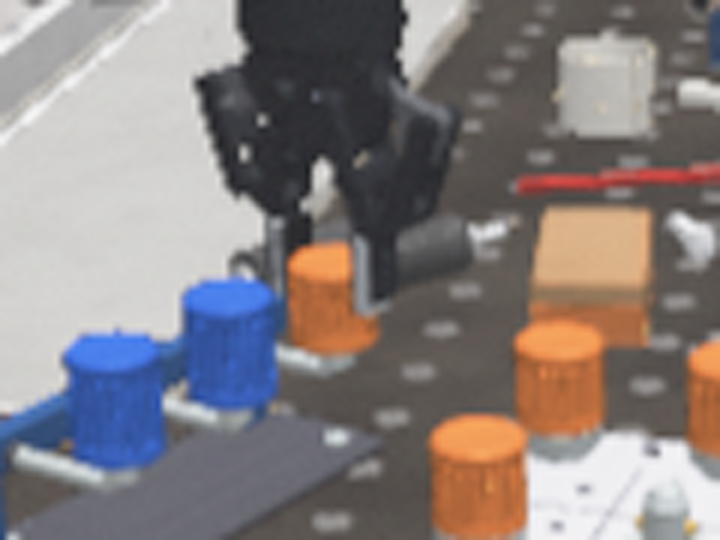

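The fingers now reach the cap's mid-height, with tips near (372,312). Width reads 38.5 mm and the grip 70 N, so I'm lifting.

Call:
send_rows --series '[[[0, 0, -0.05, 0, 0, 0], [0, 0, -0.1, 0, 0, 0], [0, 0, -0.16, 0, 0, 0], [0, 0, -0.2, 0, 0, 0], [0, 0, -0.2, 0, 0, 0], [0, 0, -0.2, 0, 0, 0]]]'

```text
time_s: 6.38
eef_pos: [0.6514, -0.1763, 0.1221]
tcp_rot: [2.379, 2.051, 0.0]
ft_force: [-0.7, 0.6, -0.7]
gripper_width: 0.0383
finger_force: 70.3
```

```bash
python3 nav.py .4445 -.080 .122 -8.5
python3 - <<'E'
from station import bot
from vis import *
S=bot.read_camera("side");print([b for b in blobs(S,4,22,150) if 190<b[0][0]<290])
print([(z,cyl(S,.6516,-.1764,z,z+.04)) for z in(.12,.13,.14)],[(np.round(d["uv"],1),d["confidence"]) for d in bot.look_for(S,"orange_cap")])
u,v=220,180
cv2.imwrite("pics/lift.png",cv2.resize(S["frame"][v-45:v+45,u-60:u+60,::-1],None,fx=6,fy=6,interpolation=cv2.INTER_CUBIC))
E
```

```text
t 6.38 pos [ 0.6514 -0.1763  0.1221] yaw -8.48 F [-0.7  0.6 -0.7] w 0.0383 ff 70.27303609997034 row [ 2.157e-01 -7.294e-01 -4.000e-04] [0.0015 0.0007 0.0007]
[([212.94, 164.41], 189, [15, 17]), ([246.75, 204.4], 578, [35, 39]), ([281.52, 201.08], 230, [14, 18])]
[(0.12, array([214.86754148, 167.11340604])), (0.13, array([214.71555717, 163.62019567])), (0.14, array([214.56258394, 160.10431414]))] [(array([211.8, 166.8]), 0.64), (array([322.7, 189.6]), 0.55)]
```

View pics/lift.png

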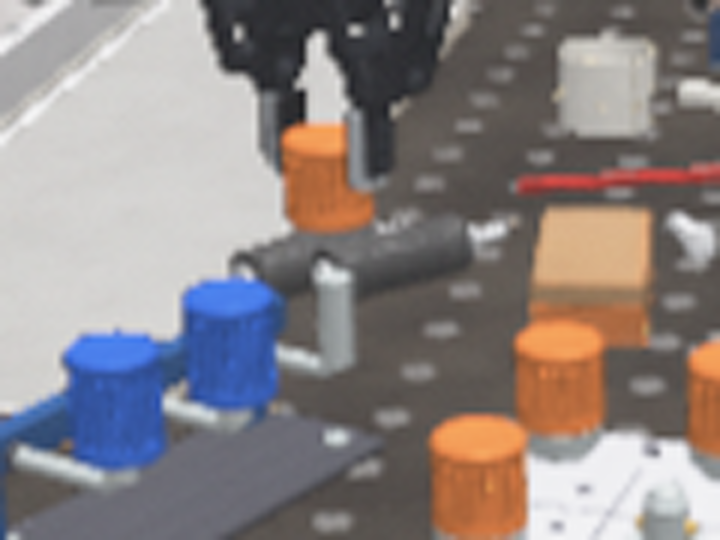

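The cap is lifted clear and upright at about (325,178), with the bare peg below it. Carrying it to above the bare stud.

Call:
send_rows --series '[[[0.05, -0.12, 0, 0, 0, 0], [0.08, -0.25, 0, 0, 0, 0], [0.12, -0.38, 0, 0, 0, 0], [0.155, -0.51, 0, 0, 0, 0], [0.19, -0.64, 0, 0, 0, 0], [0.216, -0.729, 0, 0, 0, 0], [0.216, -0.729, 0, 0, 0, 0], [0.216, -0.729, 0, 0, 0, 0]]]'

```text
time_s: 7.15
eef_pos: [0.4434, -0.0792, 0.1212]
tcp_rot: [2.379, 2.051, -0.0]
ft_force: [0.6, -0.2, 0.4]
gripper_width: 0.0382
finger_force: 70.5
```

```bash
python3 nav.py .4445 -.080 .085 -8.5
python3 - <<'E'
from station import bot
from vis import *
S=bot.read_camera("side");T=bot.read_camera("top")
e=bot.observe()["eef_pos"]
print([b for b in blobs(S,4,22,150) if 190<b[0][0]<330],cyl(S,e[0],e[1],e[2]+.007,e[2]+.047))
u,v=265,190
a=cv2.resize(S["frame"][v-60:v+60,u-50:u+50,::-1],None,fx=4,fy=4,interpolation=cv2.INTER_CUBIC)
b=cv2.resize(T["frame"][150:270,190:290,::-1],None,fx=4,fy=4,interpolation=cv2.INTER_CUBIC)
cv2.imwrite("pics/over.png",cv2.hconcat([a,b]))
c=lambda q:((q-[215,130]+.5)*4-.5).round(0).tolist()
print("stud nose/seat expected",[c(proj(S,[.4445,-.08,z])[0]) for z in(.075,.048)],"cap rim",c(proj(S,[e[0],e[1],e[2]+.007])[0]))
E
```

```text
t 7.15 pos [ 0.4434 -0.0792  0.1212] yaw -8.47 F [ 0.6 -0.2  0.4] w 0.0382 ff 70.48852672800422 row [-0.0022  0.0039  0.1207] [-0.0001  0.0002  0.0012]
[([259.73, 199.62], 1063, [58, 48])] [271.45841459 187.20756317]
stud nose/seat expected [[227.0, 343.0], [226.0, 383.0]] cap rim [227.0, 261.0]
```

View pics/over.png

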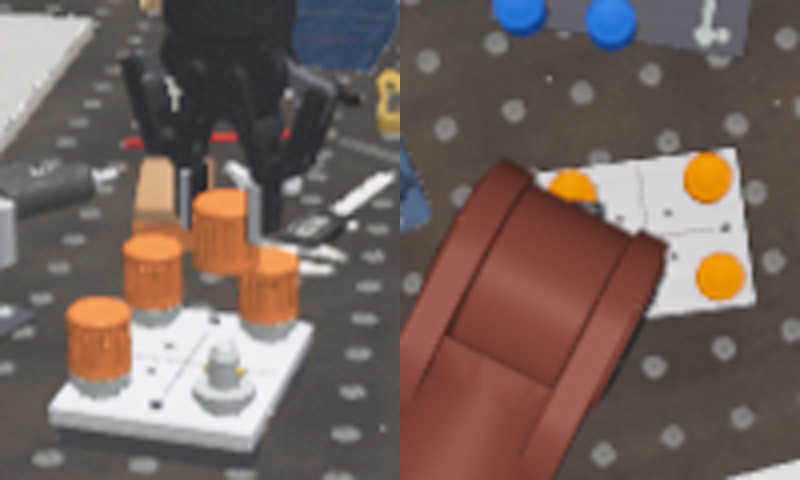

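Side view: the held cap's rim centre is around (224,261) and the stud nose around (224,345), so the columns line up. The rack pegs and blue caps are untouched. Descending over the nose.

Call:
send_rows --series '[[[-0.002, 0.004, 0.06, 0, 0, 0], [-0.002, 0.004, 0.12, 0, 0, 0], [-0.002, 0.004, 0.15, 0, 0, 0], [-0.002, 0.004, 0.18, 0, 0, 0], [-0.002, 0.004, 0.19, 0, 0, 0], [-0.002, 0.004, 0.19, 0, 0, 0]]]'

```text
time_s: 7.75
eef_pos: [0.4452, -0.0805, 0.0643]
tcp_rot: [-2.379, -2.05, 0.001]
ft_force: [-0.1, -0.5, -1.1]
gripper_width: 0.0378
finger_force: 70.5
```

```bash
python3 nav.py .4445 -.080 .054 -8.5
```

```text
t 7.75 pos [ 0.4452 -0.0805  0.0643] yaw -8.48 F [-0.1 -0.5 -1.1] w 0.0378 ff 70.48714231699705 row [ 0.0012 -0.0026  0.0344] [-0.0026 -0.0007  0.0006]
```

Call:
send_rows --series '[[[0, 0, 0.01, 0, 0, 0], [0, 0, 0.02, 0, 0, 0], [0, 0, 0.028, 0, 0, 0], [0, 0, 0.028, 0, 0, 0]]]'

```text
time_s: 8.08
eef_pos: [0.4454, -0.0805, 0.0564]
tcp_rot: [-2.38, -2.051, 0.0]
ft_force: [-0.7, 0.1, -0.5]
gripper_width: 0.038
finger_force: 70.5
```

Call:
send_rows --series '[[[0, 0, 0.005, 0, 0, 0], [0, 0, 0.01, 0, 0, 0], [0, 0, 0.01, 0, 0, 0]]]'

```text
time_s: 8.33
eef_pos: [0.4453, -0.0805, 0.0534]
tcp_rot: [-2.38, -2.051, 0.0]
ft_force: [-0.4, 0.3, -0.8]
gripper_width: 0.0386
finger_force: 70.5
```

Call:
send_rows --series '[[[0, 0, 0.005, 0, 0, 0], [0, 0, 0.01, 0, 0, 0], [0, 0, 0.01, 0, 0, 0]]]'

```text
time_s: 8.58
eef_pos: [0.4454, -0.0807, 0.0508]
tcp_rot: [2.379, 2.051, -0.0]
ft_force: [-2.3, -0.1, 4.6]
gripper_width: 0.0384
finger_force: 71.1
```

Call:
send_rows --series '[[[0, 0, 0.005, 0, 0, 0], [0, 0, 0.01, 0, 0, 0], [0, 0, 0.01, 0, 0, 0]]]'

```text
time_s: 8.83
eef_pos: [0.4455, -0.0807, 0.048]
tcp_rot: [2.379, 2.051, -0.0]
ft_force: [-2.1, 0.1, 2.2]
gripper_width: 0.0384
finger_force: 70.7
```

Call:
send_rows --series '[[[0, 0, 0.005, 0, 0, 0], [0, 0, 0.01, 0, 0, 0], [0, 0, 0.01, 0, 0, 0]]]'

```text
time_s: 9.08
eef_pos: [0.4451, -0.0805, 0.0436]
tcp_rot: [-2.379, -2.051, 0.001]
ft_force: [1.1, -1.6, -10.3]
gripper_width: 0.0382
finger_force: 71.2
```

Call:
send_rows --series '[[[0, 0, 0.003, 0, 0, 0], [0, 0, 0.006, 0, 0, 0], [0, 0, 0.006, 0, 0, 0]]]'

```text
time_s: 9.33
eef_pos: [0.4451, -0.0802, 0.0423]
tcp_rot: [-2.379, -2.051, 0.0]
ft_force: [-0.7, -0.1, -3.2]
gripper_width: 0.0381
finger_force: 71.8
```

It snapped past the balls (the tool was tugged down 10 N). Now I'll press onto the collar in small steps.

Call:
send_rows --series '[[[0, 0, 0.004, 0, 0, 0], [0, 0, 0.004, 0, 0, 0]]]'

```text
time_s: 9.5
eef_pos: [0.4455, -0.0805, 0.0416]
tcp_rot: [2.379, 2.051, 0.0]
ft_force: [-0.0, 0.5, -2.0]
gripper_width: 0.0382
finger_force: 71.9
```

Call:
send_rows --series '[[[0, 0, 0.003, 0, 0, 0], [0, 0, 0.003, 0, 0, 0]]]'

```text
time_s: 9.67
eef_pos: [0.4458, -0.0806, 0.041]
tcp_rot: [2.379, 2.051, 0.001]
ft_force: [0.7, 1.0, -0.3]
gripper_width: 0.0382
finger_force: 72.3
```

Call:
send_rows --series '[[[0, 0, 0.004, 0, 0, 0], [0, 0, 0.004, 0, 0, 0]]]'

```text
time_s: 9.83
eef_pos: [0.4459, -0.0807, 0.0408]
tcp_rot: [2.379, 2.051, 0.0]
ft_force: [-4.5, 1.9, 9.9]
gripper_width: 0.0383
finger_force: 73.1
```

Call:
send_rows --series '[[[0, 0, 0.004, 0, 0, 0], [0, 0, 0.004, 0, 0, 0]]]'

```text
time_s: 10.0
eef_pos: [0.4459, -0.0807, 0.0407]
tcp_rot: [2.378, 2.051, 0.0]
ft_force: [-9.3, 3.9, 21.4]
gripper_width: 0.0386
finger_force: 74.4
```

Call:
send_rows --series '[[[0, -0.002, -0.003, 0, 0, 0], [0, -0.002, -0.003, 0, 0, 0], [0, -0.002, -0.003, 0, 0, 0], [0, -0.002, -0.003, 0, 0, 0]]]'

```text
time_s: 10.33
eef_pos: [0.4458, -0.0808, 0.0407]
tcp_rot: [2.378, 2.05, 0.002]
ft_force: [-2.7, 2.2, 10.9]
gripper_width: 0.0385
finger_force: 73.3
```

Run:
```python
from station import bot
from vis import *
S=bot.read_camera("side");S=bot.read_camera("side");s=bot.observe();print(s["ft_force"],s["eef_pos"],s["gripper_width"])
print(proj(S,[.4445,-.08,.048]),proj(S,[.4445,-.08,.088]))
cv2.imwrite("pics/seat.png",cv2.resize(S["frame"][155:255,200:330,::-1],None,fx=6,fy=6,interpolation=cv2.INTER_CUBIC))
```

```text
[-3.14086375  1.36884409 10.58078034] [ 0.44576128 -0.08074677  0.04072561] 0.038101102110368844
[[271.20076501 225.47080256]] [[271.33715649 210.58022455]]
```

View pics/seat.png

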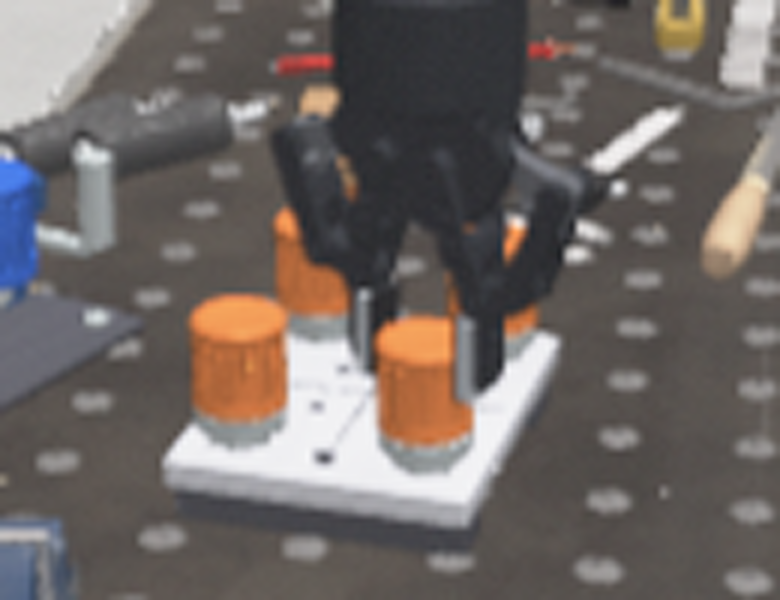

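The cap at (425,385) sits flush on its collar, the same as its neighbour. It is held, pressed at 10.6 N, and nothing else has moved. Handing in.

```bash
python3 -c "
from station import bot
print(bot.sign_off())"
```

```text
the job is handed in; nothing more can be done
None
```

The orange cap clicked onto the bare stud and looks fully down on its collar; I handed the job in at about 10.5 s of the 40 s limit, with the cap still held and pressed down at about 10.6 N.

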